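Clear the chest lid and hold it at its balance point

ROBOT

A 6-joint arm with a two-finger parallel gripper is mounted at the origin on the work surface. World frame = base frame: x ahead of the robot, y to its left, z up, the work surface at z = 0. Lengths are in m, angles in rad, forces in N, time in s.
With the tool pointing down it reaches from about 0.35 to 0.725 m from the base axis. Payload 6 kg.
Tool frame: the origin (TCP) lies between the finger pads, 19 mm behind the fingertips; this is the grasp point; z points along the fingers, y is the line along which they close (so a half turn about z gives the same grasp; the last joint's range is limited). The gripper opens to 85 mm and grips with 20 to 120 N. Pads are 22 mm wide; open, the fingers measure 114 mm over their backs; the gripper's body (76 mm by 85 mm) begins 54 mm behind the grasp point. The pads swing forward as they close: fully open they stand 13 mm farther back than shut.
Start: joints at [1.437, 0.04, 0.085, 0, -1.615, -0.334], TCP at [0.271, 0.536, 0.25] pointing down, gripper open.
Joint ranges: [-2.56, 2.56], [-1.29, 2.01], [-1.08, 1.49], [-3.29, 1.98], [-2.81, -0.18], [-2.99, 2.99]. Speed limits (rad/s): [2.57, 2.57, 3.01, 3.14, 3.14, 3.14].

INTERFACE

Orientations are given as a 3x3 rotation matrix whose columns are the frame's x, y, z axes.
In Python, from bench import robot gives the robot as it stands.
- The arm moves only by the tool play_rows, never from a script. Its argument "series" is a list of rows, each a list of 5 numbers: the shift along the tool's x, y, z in cm, then the turn about the tool's z in degrees, then the opening, from 0 (shut) to 1 (fully open). In form: [[dx, dy, dz, roll, claw], ...]. A call has 1 to 20 rows; each row shifts and turns the commanded pose from where the row before left it, along the tool's axes as they then stand; what a row does not reach is not made up. A row lasts 1/12 s, in which the tool goes at most 41.7 mm and 7.16 degrees, less where a joint would pass 70% of its speed; a pose out of reach is approached as far as the arm can. A call is refused whole if a number of a shift passes 4.17 or a number of a turn 7.16, either way. A call with a gripper value outside its range is refused whole. The fingers move at their own pace and stop on an object; the grip force is fixed at half the most. Time passes only in rows, so rows that do not move let the fingers close. It gives the time, the measured TCP pose, the force, the opening and the grip force at its end, in the units of the state.
- robot.sense(): the state, without advancing time (a new reading comes with each control period).
- robot.snapshot(name): name is "side" or "top"; returns a dict with "color" (384x512x3 uint8, red, green, blue), "K" (3x3 intrinsics, pixels), "R" (3x3) and "t" (3): a world point X has camera coordinates R X + t. Camera axes: x right, y down, z forward; pixel columns grow to the right and rows downward; lengths in m; the calibration is good to about 2 mm. A picture is of the moment at which its call begins. There is no depth.
- robot.close_job(): hands the job in; it is judged then, once.
The state is a dict: "time": time; "joint_positions": joint angles; "dq": joint speeds; "joint_efforts": joint torques, N m; "tcp_pos": TCP position; "eef_rot": TCP orientation; "ft_force": force on the tool from outside, world axes, zero at the start; "torque": the same for the moment, N m; "width": opening from 0.0 (shut) to 1.0 (fully open); "finger_force": force on a finger pad.
Only numpy, scipy, OpenCV 4.12 (cv2) and the standard library are available. Lean on these libraries where they do the work, as an engineer would, in place of code of your own. Each camera call takes 0.05 s, during which the arm holds its last target. There are 200 camera calls.

TASK

A lid stay is about to be fitted to this keepsake chest: take the tin of screws off its closed lid and stand it upright, wholly on the cork mat. Then take the chest's lid by its bar handle, swing it up to its over-centre balance point, where it would fall neither shut nor open, and finish while still holding the handle so the lid stays there; never let the lid go over backwards, and leave the tape roll and the screwdriver where they are.

Things in the scene. Friction and masses are not known exactly. Their poses are not given: they have to be found in the camera images.
- chest: Dark wooden keepsake chest, fixed to the bench, 180 mm deep (x), 220 mm wide (y), 130 mm tall with the lid shut: open base box 75 mm tall, walls 8 mm, under a 55 mm deep case lid (10 mm flat top, 8 mm sides, open below). Origin: centre of the underside; x points from its front (handle side) to its back (hinge side), z up.
- lid (a joint): Lid angle in rad: 0 shut, grows as the handle edge swings up and back; stop at 1.9 (fallen open). The hinge runs along the chest's y at the lid's lower back edge and turns freely, no spring, almost no friction. Below its balance angle, 1.19 (68 degrees, before its sides are upright), the lid falls shut; beyond it, it falls open.
- lid_com (a point): The lid's centre of mass (lid about 0.6 kg, it varies), moving with the lid: when shut 99 mm in front of the hinge and 39 mm above it. The lid balances when this point is straight above the hinge line. Axes are the lid's (as the chest's when shut).
- hinge (a point): Middle of the hinge line: in the chest's frame 90 mm behind the origin (x), 0 (y), 75 mm up. Axes as the chest.
- handle (a point): Middle of the lid's round brass bar handle, on its centre line: 12 mm thick, 110 mm long along the chest's y, on posts at its ends, its centre line 48 mm out from the lid's front face. When shut it lies 228 mm in front of the hinge and 46 mm above it (121 mm above the bench). Turns with the lid, whose axes it has. The bar can turn between finger pads.
- tin: Closed plain steel tin of screws, upright cylinder 52 mm across, 55 mm tall, 0.13 to 0.25 kg, standing loose on the shut lid. Origin: centre of its underside; z along its axis.
- mat: Square cork mat lying fixed on the bench to the robot's left, 140 by 140 mm, 4 mm thick. Origin: centre of its underside, axes along its sides.
- parts_tray: Fixed grey open plastic tray of small fittings, 130 by 130 mm, 35 mm tall, on the robot's left near the mat (they may swap places). Origin: centre of its underside. Not to be used.
- tape_roll: Loose roll of paper tape lying flat, 100 mm across, 25 mm tall, on the robot's right. Origin: centre of its underside. Leave alone.
- screwdriver: Loose screwdriver lying on the bench on the robot's right, 200 mm long along its x, handle 26 mm thick. Origin: below its middle. Leave alone.
Mind the look-alikes: they are no part of the job. Several things have the shape of the tin; the one meant has the colours described above. Several things have the shape of the mat; the one meant has the colours described above.

How it is judged:
By the outcome, as a careful person would: the job done as asked, in the order asked, and still so for the second after the job is handed in, while the arm keeps its last pose, push and grip.
It also fails if it takes over 51 s, if anything falls off the work surface, if the arm or the gripper's body presses on something with over 40 N, if the wrist force passes 120 N, or if a joint passes its speed limit or range.

## Working session

There is one attempt and no reset: what is moved stays moved. The work goes in short steps, Python scripts to look and compute and a tool call to move; the robot and the scene stay as the last step left them, time stands still between calls to the robot, and variables do not carry over. Pictures are saved under pics/ and viewed, at most 10 in all, crops included, and the job is handed in when it is done.

Besides the shell and the picture viewer there is one more tool, called after ">>>" by a JSON object that holds its "fn" and its "kwargs", one argument or row to a line. play_rows: Moves the arm, as the interface text tells. Its arguments: {"type":"object","properties":{"series":{"type":"array"}},"required":["series"]}

```bash
mkdir -p pics; ls
python3 - <<'E'
from bench import robot
import cv2,numpy as np,pickle
s=robot.sense();print({k:np.round(v,3).tolist() for k,v in s.items()})
d={}
for n in("side","top"):
    p=robot.snapshot(n);d[n]=p;cv2.imwrite(f"pics/{n}0.png",p["color"][:,:,::-1]);print(n,p["K"].round(1).tolist(),p["R"].round(3).tolist(),p["t"].round(3).tolist())
pickle.dump(d,open("d0.pkl","wb"))
E
```

```text
pics
{'time': 0.0, 'joint_positions': [1.437, 0.041, 0.084, -0.0, -1.615, -0.334], 'dq': [-0.0, 0.0, -0.0, 0.002, -0.001, 0.001], 'joint_efforts': [0.0, -36.821, 34.742, 6.932, -0.005, 0.0], 'tcp_pos': [0.27, 0.535, 0.249], 'eef_rot': [[0.893, -0.451, -0.001], [-0.451, -0.893, -0.002], [0.0, 0.002, -1.0]], 'ft_force': [0.159, -1.181, -0.49], 'torque': [0.001, -0.032, -0.001], 'finger_force': 0.0, 'width': 1.005}
side [[482.3, 0.0, 254.2], [0.0, 482.3, 192.4], [0.0, 0.0, 1.0]] [[0.99, -0.144, 0.007], [-0.083, -0.609, -0.789], [0.118, 0.78, -0.615]] [-0.497, 0.066, 1.685]
top [[412.1, 0.0, 258.3], [0.0, 412.1, 193.8], [0.0, 0.0, 1.0]] [[0.016, -1.0, 0.011], [-0.993, -0.017, -0.113], [0.113, -0.009, -0.994]] [-0.088, 0.478, 1.203]
```

View pics/side0.png

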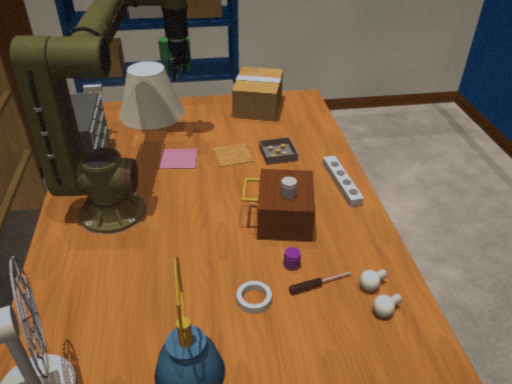

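View pics/top0.png

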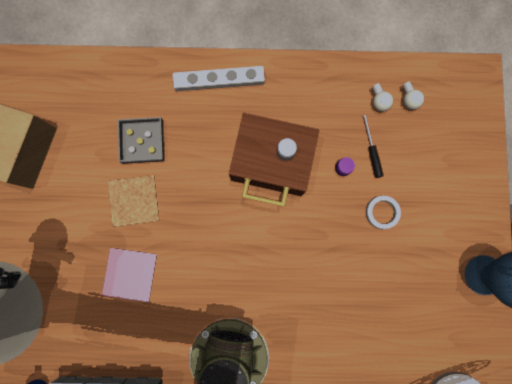

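The top view shows the steel tin on the lid at (287,148), with a purple look-alike at (345,166). The cork mat is at (133,201), with a pink look-alike at (130,275). The grey-metal tin and the cork-coloured mat fit the description. The chest handle runs about (246,198) to (286,204). In the side view the tin is at (288,187), the mat at (234,154) and the handle at (244–260,180–202). I'll confirm these in an enlarged crop.

Run:
```python
import cv2,pickle
d=pickle.load(open("d0.pkl","rb"))
a=d["top"]["color"][105:225,100:330,::-1];b=d["side"]["color"][130:250,205:335,::-1]
cv2.imwrite("pics/c_top.png",cv2.resize(a,None,fx=3.4,fy=3.4,interpolation=cv2.INTER_CUBIC))
cv2.imwrite("pics/c_side.png",cv2.resize(b,None,fx=5,fy=5,interpolation=cv2.INTER_CUBIC))
```

```text
(no output)
```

View pics/c_top.png

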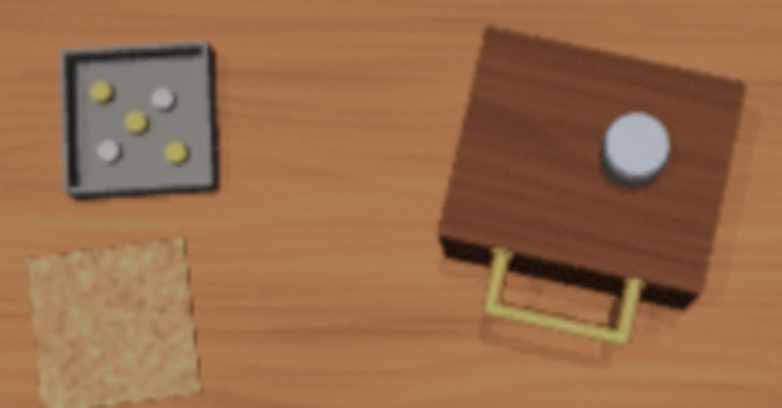

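View pics/c_side.png

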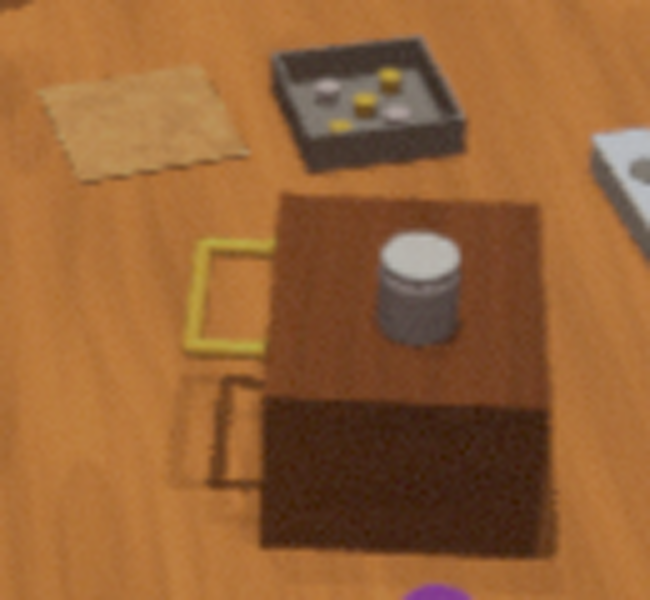

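The crops confirm it. The grey steel tin stands on the lid with its top centre at top-crop (637,145) and side-crop (420,257). The tan, grainy mat's corners are at top-crop (30,257), (183,240), (200,390) and (42,407). The handle bar ends are at top-crop (490,312) and (625,340). Next I triangulate.

```bash
cat > h.py <<'E'
import numpy as np,pickle
from scipy.optimize import least_squares
d=pickle.load(open("d0.pkl","rb"))
def proj(c,X):
    q=np.atleast_2d(X)@c["R"].T+c["t"];q=q@c["K"].T
    return q[:,:2]/q[:,2:]
def tri(a,b):
    f=lambda X:np.r_[proj(d["top"],X)[0]-a,proj(d["side"],X)[0]-b]
    r=least_squares(f,[.5,0,.1]);return r.x,np.abs(r.fun).max()
T=lambda p:np.array([100,105])+(np.array(p)+.5)/3.4-.5
S=lambda p:np.array([205,130])+(np.array(p)+.5)/5-.5
E
python3 - <<'E'
from h import *
P=dict(fl=((442,238),(283,197)),bl=((487,27),(540,205)),br=((745,83),(548,408)),fr=((700,292),(264,398)),
hl=((490,312),(203,242)),hr=((625,340),(190,350)),tin=((637,145),(420,257)),
m1=((30,257),(203,67)),m2=((183,240),(247,155)),m3=((200,390),(85,182)),m4=((42,407),(40,92)))
R={}
for k,(a,b) in P.items():
    x,e=tri(T(a),S(b));R[k]=x;print(k,x.round(4),round(e,2))
v=R['hl']-R['hr'];print("yaw from handle",np.degrees(np.arctan2(-v[0],v[1])),np.linalg.norm(v),(R['hl']+R['hr'])/2)
c=sum(R[k] for k in('fl','bl','br','fr'))/4
for a,b in(('fl','fr'),('bl','br')):
    v=R[a]-R[b];print(np.degrees(np.arctan2(-v[0],v[1])),np.linalg.norm(v))
for a,b in(('bl','fl'),('br','fr')):
    v=R[a]-R[b];print(np.degrees(np.arctan2(v[1],v[0])),np.linalg.norm(v))
print("lid centre",c,"mat",sum(R[f'm{i}'] for i in(1,2,3,4))/4)
# joint model fit of the chest
def world(p):
    x,y,a=p;c_,s_=np.cos(a),np.sin(a)
    L=np.array([[-.09,.11,.13],[.09,.11,.13],[.09,-.11,.13],[-.09,-.11,.13],[-.138,.055,.121],[-.138,-.055,.121]])
    return np.c_[x+L[:,0]*c_-L[:,1]*s_,y+L[:,0]*s_+L[:,1]*c_,L[:,2]]
ks=['fl','bl','br','fr','hl','hr']
f=lambda p:np.r_[(proj(d["top"],world(p))-[T(P[k][0]) for k in ks]).ravel(),(proj(d["side"],world(p))-[S(P[k][1]) for k in ks]).ravel()]
r=least_squares(f,[c[0],c[1],-.2]);print("fit",r.x,np.degrees(r.x[2]),np.abs(r.fun).max(),"handle",world(r.x)[4:].mean(0))
E
```

```text
fl [5.218e-01 4.000e-04 1.301e-01] 1.08
bl [ 0.6973 -0.0324  0.1297] 0.67
br [ 0.6526 -0.2449  0.1303] 0.07
fr [ 0.4799 -0.2088  0.1279] 0.26
hl [ 0.4619 -0.0395  0.1268] 0.76
hr [ 0.4406 -0.1489  0.1228] 0.37
tin [ 0.5871 -0.1524  0.1848] 0.34
m1 [0.5168 0.3768 0.0027] 0.36
m2 [0.5346 0.2407 0.0029] 0.37
m3 [0.4011 0.2195 0.0036] 0.73
m4 [0.3811 0.3592 0.001 ] 0.49
yaw from handle -11.015538077423146 0.11148598195352216 [ 0.45129026 -0.0941744   0.12479376]
-11.318823422434022 0.21328986339996944
-11.905588072234474 0.2171382967337871
-10.577000382797044 0.17863294824046058
-11.81733557503334 0.176415989500081
lid centre [ 0.5878866  -0.12142772  0.12950974] mat [0.45838056 0.29904844 0.0025391 ]
fit [ 0.58753912 -0.12115988 -0.20042244] -11.483359799917032 1.5090608141956636 handle [ 0.45230153 -0.09368638  0.121     ]
```

>>> {"fn": "play_rows", "kwargs": {
  "series": [
    [0, 0, -0.2, 7.1, 1],
    [0, 0, -0.2, 7.1, 1],
    [0, 0, -0.2, 7.1, 1],
    [0, 0, -0.2, 7.1, 1],
    [0, 0, -0.2, 7.1, 1],
    [0, 0, -0.2, 7.1, 1],
    [0, 0, -0.2, 7.1, 1],
    [0, 0, -0.2, 7.1, 1],
    [0, 0, -0.2, 7.1, 1],
    [0, 0, -0.2, 7.1, 1],
    [0, 0, 0, 3.7, 1],
    [2, -1.5, 0, 0, 1],
    [2, -1.5, 0, 0, 1],
    [2, -1.5, 0, 0, 1],
    [2, -1.5, 0, 0, 1],
    [2, -1.5, 0, 0, 1],
    [2, -1.5, 0, 0, 1],
    [2, -1.5, 0, 0, 1],
    [2, -1.5, 0, 0, 1],
    [2, -1.5, 0, 0, 1]
  ]
}}

```text
time: 1.77
tcp_pos: [0.3671, 0.331, 0.2696]
eef_rot: [[-0.199, -0.98, -0.0], [-0.98, 0.199, -0.0], [0.0, 0.0, -1.0]]
ft_force: [0.3, 0.3, 0.3]
width: 1.0
finger_force: 0.0
```

>>> {"fn": "play_rows", "kwargs": {
  "series": [
    [2, -1.5, 0, 0, 1],
    [2, -1.5, 0, 0, 1],
    [2, -1.5, 0, 0, 1],
    [2, -1.5, 0, 0, 1],
    [2, -1.5, 0, 0, 1],
    [2, -1.5, 0, 0, 1],
    [2, -1.5, 0, 0, 1],
    [2, -1.5, 0, 0, 1],
    [2, -1.5, 0, 0, 1],
    [2, -1.5, 0, 0, 1],
    [2, -1.5, 0, 0, 1],
    [2, -1.5, 0, 0, 1],
    [2, -1.5, 0, 0, 1],
    [2, -1.5, 0, 0, 1],
    [2, -1.5, 0, 0, 1],
    [2, -1.5, 0, 0, 1],
    [2, -1.5, 0, 0, 1],
    [2, -1.5, 0, 0, 1],
    [0, 0, 0, 0, 1],
    [0, 0, 0, 0, 1]
  ]
}}

```text
time: 3.43
tcp_pos: [0.5597, -0.0754, 0.269]
eef_rot: [[-0.202, -0.979, -0.002], [-0.979, 0.202, -0.0], [0.001, 0.002, -1.0]]
ft_force: [-0.1, 0.1, -1.5]
width: 1.0
finger_force: 0.0
```

>>> {"fn": "play_rows", "kwargs": {
  "series": [
    [1.75, -1.05, 0, 0, 1],
    [1.75, -1.05, 0, 0, 1],
    [1.75, -1.05, 0, 0, 1],
    [1.75, -1.05, 0, 0, 1],
    [0, 0, 1, 0, 1],
    [0, 0, 1, 0, 1],
    [0, 0, 1.5, 0, 1],
    [0, 0, 1.5, 0, 1],
    [0, 0, 1.5, 0, 1],
    [0, 0, 1.5, 0, 1],
    [0, 0, 1, 0, 1],
    [0, 0, 1, 0, 1],
    [0, 0, 0.6, 0, 1],
    [0, 0, 0, 0, 1],
    [0, 0, 0, 0, 1]
  ]
}}

```text
time: 4.68
tcp_pos: [0.5869, -0.1512, 0.1643]
eef_rot: [[-0.199, -0.98, 0.0], [-0.98, 0.199, -0.0], [0.0, -0.0, -1.0]]
ft_force: [-0.6, 0.0, 0.6]
width: 0.997
finger_force: 0.0
```

>>> {"fn": "play_rows", "kwargs": {
  "series": [
    [0, 0, 0, 0, 0.8],
    [0, 0, 0, 0, 0.7],
    [0, 0, 0, 0, 0.6],
    [0, 0, 0, 0, 0.5],
    [0, 0, 0, 0, 0.4],
    [0, 0, 0, 0, 0.3],
    [0, 0, 0, 0, 0.3],
    [0, 0, 0, 0, 0.3],
    [0, 0, 0, 0, 0.3]
  ]
}}

```text
time: 5.43
tcp_pos: [0.5873, -0.1516, 0.1653]
eef_rot: [[-0.199, -0.98, 0.002], [-0.98, 0.199, -0.001], [0.0, -0.002, -1.0]]
ft_force: [0.5, 1.1, 5.4]
width: 0.584
finger_force: 62.8
```

>>> {"fn": "play_rows", "kwargs": {
  "series": [
    [0, 0, -0.5, 0, 0.3],
    [0, 0, -1, 0, 0.3],
    [0, 0, -1, 0, 0.3],
    [0, 0, -1, 0, 0.3],
    [0, 0, -1, 0, 0.3],
    [0, 0, -1, 0, 0.3],
    [0, 0, -1, 0, 0.3],
    [0, 0, -1, 0, 0.3],
    [0, 0, -0.5, 0, 0.3],
    [-0.8, 0.4, 0, 0, 0.3],
    [-1.6, 0.8, 0, 0, 0.3],
    [-2, 1.05, 0, 0, 0.3],
    [-2, 1.05, 0, 0, 0.3],
    [-2, 1.05, 0, 0, 0.3],
    [-2, 1.05, 0, 0, 0.3],
    [-2, 1.05, 0, 0, 0.3],
    [-2, 1.05, 0, 0, 0.3],
    [-2, 1.05, 0, 0, 0.3],
    [-2, 1.05, 0, 0, 0.3],
    [-2, 1.05, 0, 0, 0.3]
  ]
}}

```text
time: 7.1
tcp_pos: [0.5222, 0.0712, 0.2434]
eef_rot: [[-0.199, -0.98, -0.001], [-0.98, 0.199, -0.0], [0.0, 0.001, -1.0]]
ft_force: [0.1, 0.4, -1.7]
width: 0.588
finger_force: 62.4
```

>>> {"fn": "play_rows", "kwargs": {
  "series": [
    [-2, 1.05, 0, 0, 0.3],
    [-2, 1.05, 0, 0, 0.3],
    [-2, 1.05, 0, 0, 0.3],
    [-2, 1.05, 0, 0, 0.3],
    [-2, 1.05, 0, 0, 0.3],
    [-2, 1.05, 0, 0, 0.3],
    [-2, 1.05, 0, 0, 0.3],
    [-2, 1.05, 0, 0, 0.3],
    [-2, 1.05, 0, 0, 0.3],
    [-1.2, 0.6, 0, 0, 0.3],
    [0, 0, 0, 0, 0.3],
    [0, 0, 0, 0, 0.3]
  ]
}}

```text
time: 8.1
tcp_pos: [0.4625, 0.2783, 0.2435]
eef_rot: [[-0.198, -0.98, -0.001], [-0.98, 0.198, -0.001], [0.001, 0.0, -1.0]]
ft_force: [-0.1, 0.4, -1.9]
width: 0.586
finger_force: 62.4
```

>>> {"fn": "play_rows", "kwargs": {
  "series": [
    [-1, 0.4, 0.5, 0, 0.3],
    [-1, 0.4, 1, 0, 0.3],
    [0, 0, 1.5, 0, 0.3],
    [0, 0, 2, 0, 0.3],
    [0, 0, 2, 0, 0.3],
    [0, 0, 2, 0, 0.3],
    [0, 0, 2, 0, 0.3],
    [0, 0, 2, 0, 0.3],
    [0, 0, 2, 0, 0.3],
    [0, 0, 1.5, 0, 0.3],
    [0, 0, 1, 0, 0.3],
    [0, 0, 1, 0, 0.3],
    [0, 0, 0.5, 0, 0.3],
    [0, 0, 0.5, 0, 0.3],
    [0, 0, 0.2, 0, 0.3],
    [0, 0, 0.2, 0, 0.3],
    [0, 0, 0, 0, 0.3],
    [0, 0, 0, 0, 0.3]
  ]
}}

```text
time: 9.6
tcp_pos: [0.4594, 0.2994, 0.0455]
eef_rot: [[-0.199, -0.98, 0.001], [-0.98, 0.199, 0.0], [-0.001, -0.0, -1.0]]
ft_force: [-0.4, 0.4, -0.7]
width: 0.591
finger_force: 62.4
```

Run:
```python
from bench import robot
import cv2,numpy as np
s=robot.sense();print(s["ft_force"],s["tcp_pos"])
b=robot.snapshot("side")["color"][125:190,190:290,::-1]
a=robot.snapshot("top")["color"][170:235,90:190,::-1]
cv2.imwrite("pics/place.png",cv2.resize(np.vstack([a,b]),None,fx=4.5,fy=4.5,interpolation=cv2.INTER_CUBIC))
```

```text
[-0.41423695  0.3654817  -0.73918201] [0.45938243 0.29936053 0.04549662]
```

View pics/place.png

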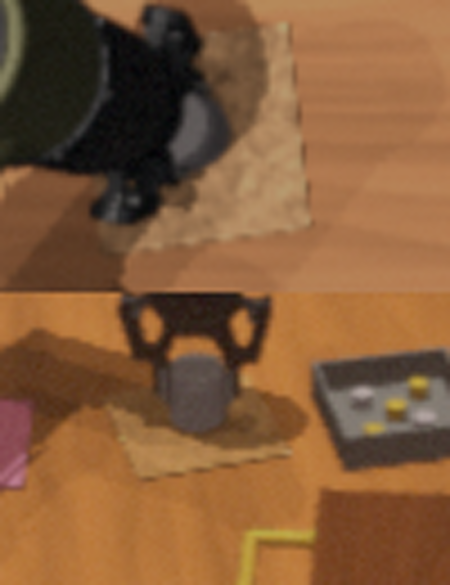

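The tin is held upright (side part, about (197,393)) over the middle of the mat. I'll lower it until the wrist force shows contact.

>>> {"fn": "play_rows", "kwargs": {
  "series": [
    [0, 0, 0.1, 0, 0.3],
    [0, 0, 0.1, 0, 0.3],
    [0, 0, 0.1, 0, 0.3],
    [0, 0, 0.1, 0, 0.3],
    [0, 0, 0, 0, 0.3],
    [0, 0, 0, 0, 0.3]
  ]
}}

```text
time: 10.2
tcp_pos: [0.4591, 0.2991, 0.0409]
eef_rot: [[-0.199, -0.98, -0.0], [-0.98, 0.199, -0.0], [0.0, 0.0, -1.0]]
ft_force: [-0.5, 0.5, -0.2]
width: 0.588
finger_force: 62.4
```

>>> {"fn": "play_rows", "kwargs": {
  "series": [
    [0, 0, 0.1, 0, 0.3],
    [0, 0, 0.05, 0, 0.3],
    [0, 0, 0, 0, 0.3],
    [0, 0, 0, 0, 0.3]
  ]
}}

```text
time: 10.53
tcp_pos: [0.4592, 0.2991, 0.0395]
eef_rot: [[-0.199, -0.98, -0.0], [-0.98, 0.199, -0.0], [0.0, -0.0, -1.0]]
ft_force: [0.6, 0.6, -1.4]
width: 0.587
finger_force: 62.5
```

>>> {"fn": "play_rows", "kwargs": {
  "series": [
    [0, 0, 0.05, 0, 0.3],
    [0, 0, 0.05, 0, 0.3],
    [0, 0, 0, 0, 0.3],
    [0, 0, 0, 0, 0.3]
  ]
}}

```text
time: 10.87
tcp_pos: [0.4593, 0.2992, 0.0393]
eef_rot: [[-0.199, -0.98, 0.001], [-0.98, 0.199, 0.0], [-0.0, -0.0, -1.0]]
ft_force: [-3.7, -0.9, 5.3]
width: 0.585
finger_force: 63.0
```

Contact. Now release and retreat.

>>> {"fn": "play_rows", "kwargs": {
  "series": [
    [0, 0, 0, 0, 0.62],
    [0, 0, 0, 0, 0.7],
    [0, 0, 0, 0, 0.8],
    [0, 0, 0, 0, 0.9],
    [0, 0, 0, 0, 1],
    [0, 0, 0, 0, 1],
    [0, 0, 0, 0, 1],
    [0, 0, -0.5, 0, 1],
    [0, 0, -1, 0, 1],
    [0, 0, -2, 0, 1],
    [0, 0, -2, 0, 1],
    [0, 0, -2, 0, 1],
    [0, 0, -2, 0, 1],
    [0, 0, -2, 0, 1],
    [0, 0, -2, 0, 1],
    [0, 0, -2, 0, 1],
    [0, 0, -2, 0, 1],
    [0, 0, -1, 0, 1],
    [0, 0, 0, 0, 1],
    [0, 0, 0, 0, 1]
  ]
}}

```text
time: 12.53
tcp_pos: [0.4591, 0.2993, 0.2236]
eef_rot: [[-0.199, -0.98, 0.0], [-0.98, 0.199, 0.001], [-0.001, 0.0, -1.0]]
ft_force: [-0.0, 0.1, -0.8]
width: 1.0
finger_force: 0.0
```

>>> {"fn": "play_rows", "kwargs": {
  "series": [
    [1.3, -0.2, 0, 0, 0.8],
    [2.4, -0.45, 0, 0, 0.6],
    [2.4, -0.45, 0, 0, 0.45],
    [2.4, -0.45, 0, 0, 0.45],
    [2.4, -0.45, 0, 0, 0.45],
    [2.4, -0.45, 0, 0, 0.45],
    [2.4, -0.45, 0, 0, 0.45],
    [2.4, -0.45, 0, 0, 0.45],
    [2.4, -0.45, 0, 0, 0.45],
    [2.4, -0.45, 0, 0, 0.45],
    [2.4, -0.45, 0, 0, 0.45],
    [2.4, -0.45, 0, 0, 0.45],
    [2.4, -0.45, 0, 0, 0.45],
    [2.4, -0.45, 0, 0, 0.45],
    [2.4, -0.45, 0, 0, 0.45],
    [2.4, -0.45, 0, 0, 0.45],
    [1.3, -0.2, 0, 0, 0.45],
    [0, 0, 0, 0, 0.45],
    [0, 0, 0, 0, 0.45],
    [0, 0, 0, 0, 0.45]
  ]
}}

```text
time: 14.2
tcp_pos: [0.4518, -0.0932, 0.2226]
eef_rot: [[-0.2, -0.98, -0.001], [-0.98, 0.2, -0.0], [0.0, 0.001, -1.0]]
ft_force: [0.1, -0.5, 0.2]
width: 0.451
finger_force: 0.0
```

Run:
```python
from bench import robot
import cv2,numpy as np
b=robot.snapshot("side")["color"][105:255,180:340,::-1]
a=robot.snapshot("top")["color"][110:250,95:255,::-1]
cv2.imwrite("pics/h1.png",cv2.resize(np.hstack([a,b[:140]]),None,fx=2.5,fy=2.5,interpolation=cv2.INTER_CUBIC))
```

```text
(no output)
```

View pics/h1.png

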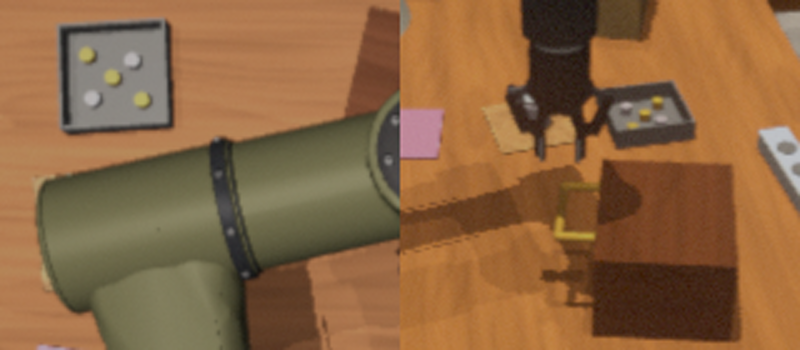

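The side part shows the fingertips at (541,157) and (580,157), straddling the bar's plan position near (560,205). The arm hides the tin, so I'll recheck it later. Descend.

>>> {"fn": "play_rows", "kwargs": {
  "series": [
    [0, 0, 0.5, 0, 0.45],
    [0, 0, 1, 0, 0.45],
    [0, 0, 1.5, 0, 0.45],
    [0, 0, 1.5, 0, 0.45],
    [0, 0, 1.5, 0, 0.45],
    [0, 0, 1.5, 0, 0.45],
    [0, 0, 1, 0, 0.45],
    [0, 0, 0.7, 0, 0.45],
    [0, 0, 0.5, 0, 0.45],
    [0, 0, 0.4, 0, 0.45],
    [0, 0, 0, 0, 0.45],
    [0, 0, 0, 0, 0.45]
  ]
}}

```text
time: 15.3
tcp_pos: [0.4524, -0.0934, 0.1229]
eef_rot: [[-0.199, -0.98, 0.0], [-0.98, 0.199, -0.0], [0.0, -0.001, -1.0]]
ft_force: [0.5, 0.2, 0.2]
width: 0.45
finger_force: 0.0
```

>>> {"fn": "play_rows", "kwargs": {
  "series": [
    [0, 0, 0, 0, 0.35],
    [0, 0, 0, 0, 0.28],
    [0, 0, 0, 0, 0.22],
    [0, 0, 0, 0, 0.17],
    [0, 0, 0, 0, 0.12],
    [0, 0, 0, 0, 0.05],
    [0, 0, 0, 0, 0],
    [0, 0, 0, 0, 0],
    [0, 0, 0, 0, 0]
  ]
}}

```text
time: 16.05
tcp_pos: [0.4526, -0.0934, 0.1229]
eef_rot: [[-0.199, -0.98, 0.001], [-0.98, 0.199, -0.0], [0.0, -0.001, -1.0]]
ft_force: [1.9, -0.3, 2.4]
width: 0.117
finger_force: 58.5
```

Run:
```python
import numpy as np
R=np.hypot(22.8,4.6);a=np.arctan2(4.6,22.8)
def p(t): return np.array([R*(np.cos(a)-np.cos(a+t)),R*(np.sin(a+t)-np.sin(a))])
N=45;s=np.linspace(0,1,N+1);th=1.19*(s-0.7*np.sin(2*np.pi*s)/(2*np.pi))
q=np.array([p(t) for t in th]).round(1);q[-1]=p(1.19).round(2)
D=-np.diff(q,axis=0);print([[0,round(x,2)+0,round(z,2)+0,0,0] for x,z in D]);print(p(1.19))
```

```text
[[0, np.float64(0.0), np.float64(-0.2), 0, 0], [0, np.float64(-0.1), np.float64(-0.2), 0, 0], [0, np.float64(0.0), np.float64(-0.2), 0, 0], [0, np.float64(-0.1), np.float64(-0.2), 0, 0], [0, np.float64(0.0), np.float64(-0.3), 0, 0], [0, np.float64(-0.1), np.float64(-0.3), 0, 0], [0, np.float64(-0.1), np.float64(-0.3), 0, 0], [0, np.float64(-0.1), np.float64(-0.4), 0, 0], [0, np.float64(-0.2), np.float64(-0.4), 0, 0], [0, np.float64(-0.1), np.float64(-0.5), 0, 0], [0, np.float64(-0.2), np.float64(-0.5), 0, 0], [0, np.float64(-0.2), np.float64(-0.6), 0, 0], [0, np.float64(-0.3), np.float64(-0.7), 0, 0], [0, np.float64(-0.3), np.float64(-0.6), 0, 0], [0, np.float64(-0.4), np.float64(-0.8), 0, 0], [0, np.float64(-0.4), np.float64(-0.7), 0, 0], [0, np.float64(-0.5), np.float64(-0.8), 0, 0], [0, np.float64(-0.5), np.float64(-0.8), 0, 0], [0, np.float64(-0.5), np.float64(-0.8), 0, 0], [0, np.float64(-0.7), np.float64(-0.8), 0, 0], [0, np.float64(-0.6), np.float64(-0.8), 0, 0], [0, np.float64(-0.7), np.float64(-0.7), 0, 0], [0, np.float64(-0.8), np.float64(-0.8), 0, 0], [0, np.float64(-0.7),
[... 336 characters left out ...]
at64(-0.4), 0, 0], [0, np.float64(-0.7), np.float64(-0.3), 0, 0], [0, np.float64(-0.6), np.float64(-0.2), 0, 0], [0, np.float64(-0.6), np.float64(-0.2), 0, 0], [0, np.float64(-0.6), np.float64(-0.2), 0, 0], [0, np.float64(-0.5), np.float64(-0.2), 0, 0], [0, np.float64(-0.4), np.float64(-0.1), 0, 0], [0, np.float64(-0.4), np.float64(-0.1), 0, 0], [0, np.float64(-0.3), np.float64(-0.1), 0, 0], [0, np.float64(-0.3), np.float64(-0.1), 0, 0], [0, np.float64(-0.3), np.float64(0.0), 0, 0], [0, np.float64(-0.2), np.float64(-0.1), 0, 0], [0, np.float64(-0.2), np.float64(0.0), 0, 0], [0, np.float64(-0.2), np.float64(0.0), 0, 0], [0, np.float64(-0.2), np.float64(-0.08), 0, 0]]
[18.59665216 18.27644787]
```

>>> {"fn": "play_rows", "kwargs": {
  "series": [
    [0, 0, -0.2, 0, 0],
    [0, -0.1, -0.2, 0, 0],
    [0, 0, -0.2, 0, 0],
    [0, -0.1, -0.2, 0, 0],
    [0, 0, -0.3, 0, 0],
    [0, -0.1, -0.3, 0, 0],
    [0, -0.1, -0.3, 0, 0],
    [0, -0.1, -0.4, 0, 0],
    [0, -0.2, -0.4, 0, 0],
    [0, -0.1, -0.5, 0, 0],
    [0, -0.2, -0.5, 0, 0]
  ]
}}

```text
time: 16.97
tcp_pos: [0.4618, -0.0953, 0.1571]
eef_rot: [[-0.2, -0.98, -0.001], [-0.98, 0.2, 0.0], [0.0, 0.001, -1.0]]
ft_force: [3.8, -1.5, -5.7]
width: 0.113
finger_force: 58.4
```

>>> {"fn": "play_rows", "kwargs": {
  "series": [
    [0, -0.2, -0.6, 0, 0],
    [0, -0.3, -0.7, 0, 0],
    [0, -0.3, -0.6, 0, 0],
    [0, -0.4, -0.8, 0, 0],
    [0, -0.4, -0.7, 0, 0],
    [0, -0.5, -0.8, 0, 0],
    [0, -0.5, -0.8, 0, 0],
    [0, -0.5, -0.8, 0, 0],
    [0, -0.7, -0.8, 0, 0],
    [0, -0.6, -0.8, 0, 0],
    [0, -0.7, -0.7, 0, 0],
    [0, -0.8, -0.8, 0, 0],
    [0, -0.7, -0.6, 0, 0],
    [0, -0.8, -0.7, 0, 0]
  ]
}}

```text
time: 18.13
tcp_pos: [0.534, -0.1103, 0.2625]
eef_rot: [[-0.199, -0.98, -0.0], [-0.98, 0.199, -0.001], [0.001, 0.0, -1.0]]
ft_force: [-7.7, 2.6, 4.7]
width: 0.113
finger_force: 58.4
```

```bash
cat > ang.py <<'E'
import numpy as np
from bench import robot
# lid angle from TCP shift since the grasp, along the chest's x and up
s=robot.sense();d=np.array(s["tcp_pos"])-[.4526,-.0934,.1229]
a=np.arctan2(.046,.228);x=-.228+d[:2]@[.980,-.199];z=.046+d[2]
print("lid",np.arctan2(z,-x)-a,"r",np.hypot(x,z),"side",d[:2]@[.199,.980],s["ft_force"].round(1) if hasattr(s["ft_force"],"round") else s["ft_force"],s["width"])
E
python3 ang.py
```

```text
lid 0.708979016468783 r 0.2354827123232645 side -0.0004116429110876674 [-7.7  2.6  4.7] 0.11349396189288562
```

>>> {"fn": "play_rows", "kwargs": {
  "series": [
    [0, -0.8, -0.6, 0, 0],
    [0, -0.9, -0.6, 0, 0],
    [0, -0.8, -0.5, 0, 0],
    [0, -0.7, -0.4, 0, 0],
    [0, -0.8, -0.4, 0, 0],
    [0, -0.7, -0.4, 0, 0],
    [0, -0.7, -0.3, 0, 0],
    [0, -0.6, -0.2, 0, 0],
    [0, -0.6, -0.2, 0, 0],
    [0, -0.6, -0.2, 0, 0],
    [0, -0.5, -0.2, 0, 0],
    [0, -0.4, -0.1, 0, 0],
    [0, 0, 0, 0, 0],
    [0, 0, 0, 0, 0]
  ]
}}

```text
time: 19.3
tcp_pos: [0.6146, -0.1271, 0.3051]
eef_rot: [[-0.2, -0.98, 0.006], [-0.98, 0.2, -0.002], [0.001, -0.006, -1.0]]
ft_force: [-2.7, 1.2, 8.3]
width: 0.111
finger_force: 62.4
```

```bash
python3 ang.py
python3 - <<'E'
from bench import robot
import cv2,numpy as np,pickle
p=robot.snapshot("side");q=robot.snapshot("top")
pickle.dump({"side":p,"top":q},open("d1.pkl","wb"))
a=q["color"][100:240,95:345,::-1];b=p["color"][60:250,180:340,::-1]
cv2.imwrite("pics/o1.png",cv2.resize(b,None,fx=3.15,fy=3.15,interpolation=cv2.INTER_CUBIC))
cv2.imwrite("pics/o1t.png",cv2.resize(a,None,fx=3.2,fy=3.2,interpolation=cv2.INTER_CUBIC))
E
```

```text
lid 1.104330931781537 r 0.2365947959880606 side -0.0008179773506693522 [-2.7  1.2  8.3] 0.11117169238930247
```

View pics/o1.png

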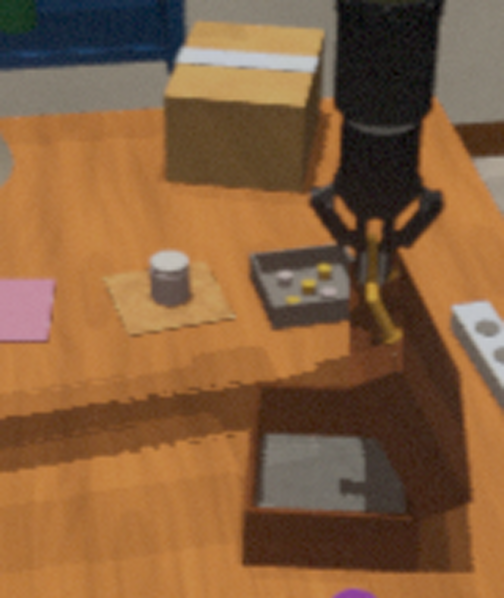

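The side view shows the tin upright on the cork mat at crop (170,278). The lid is about 63° up with the bar held in the pads at (373,275). Finish the arc.

>>> {"fn": "play_rows", "kwargs": {
  "series": [
    [0, -0.4, -0.1, 0, 0],
    [0, -0.3, -0.1, 0, 0],
    [0, -0.3, -0.1, 0, 0],
    [0, -0.3, 0, 0, 0],
    [0, -0.2, -0.1, 0, 0],
    [0, -0.2, 0, 0, 0],
    [0, -0.2, 0, 0, 0],
    [0, -0.1, 0, 0, 0],
    [0, 0, 0, 0, 0],
    [0, 0, 0, 0, 0],
    [0, 0, 0, 0, 0]
  ]
}}

```text
time: 20.32
tcp_pos: [0.6337, -0.1311, 0.3096]
eef_rot: [[-0.2, -0.98, 0.005], [-0.98, 0.2, -0.002], [0.001, -0.006, -1.0]]
ft_force: [-4.3, 1.5, 9.8]
width: 0.11
finger_force: 62.6
```

```bash
python3 ang.py
python3 - <<'E'
from bench import robot
import cv2,numpy as np,pickle
p=robot.snapshot("side");q=robot.snapshot("top")
pickle.dump({"side":p,"top":q},open("d1.pkl","wb"))
b=p["color"][115:235,260:340,::-1]
cv2.imwrite("pics/o2.png",cv2.resize(b,None,fx=5,fy=5,interpolation=cv2.INTER_CUBIC))
E
```

```text
lid 1.1887540587688847 r 0.23665765083191379 side -0.0009115185088586011 [-4.3  1.5  9.8] 0.1103715616034599
```

View pics/o2.png

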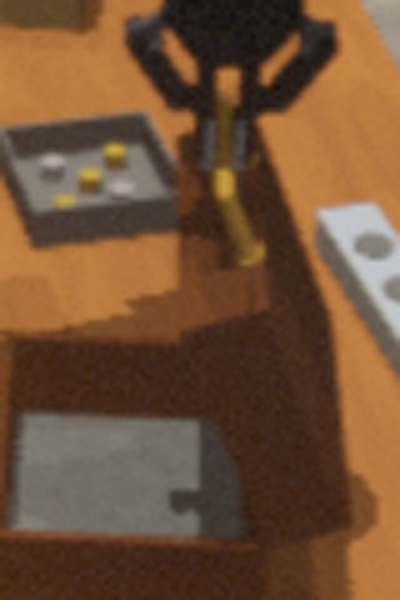

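The crop shows the bar's near elbow at (224,184), the lid's front-top corner at (330,318), the front-lower corner at about (268,305) and the back-top corner at about (350,530). I'll fit the lid angle to these.

Run:
```python
from h import *
d1=pickle.load(open("d1.pkl","rb"))
cx,cy,a=.58754,-.12116,-.2004
ex=np.array([np.cos(a),np.sin(a),0]);ey=np.array([-np.sin(a),np.cos(a),0]);ez=np.array([0,0,1.])
H=np.array([cx,cy,.075])+.09*ex
L=np.array([[-.228,-.055,.046],[-.18,-.11,.055],[-.18,-.11,0],[0,-.11,.055]])
def W(t):
    x=L[:,0]*np.cos(t)+L[:,2]*np.sin(t);z=-L[:,0]*np.sin(t)+L[:,2]*np.cos(t)
    return H+np.outer(x,ex)+np.outer(L[:,1],ey)+np.outer(z,ez)
O=np.array([[224,184],[330,318],[268,305],[350,530]])
for t in(1.13,1.16,1.19,1.22,1.25):
    c=(proj(d1["side"],W(t))-[260,115]+.5)*5-.5;print(t,c.round(0).tolist())
S2=np.array([260,115])+(O+.5)/5-.5
for idx in([0,1,3],[0,1],[0],[1]):
    for fr in (0,1):
        f=lambda p:(proj(d1["side"],W(p[0])+fr*(p[1]*ex+p[2]*ez))[idx]-S2[idx]).ravel() if len(idx)>1 or not fr else np.zeros(2)
        r=least_squares(f,[1.15,0,0],x_scale=[.1,.005,.005]);print(idx,fr,r.x.round(4),np.abs(r.fun).max().round(2))
print("predicted bar",H+ex*(-.228*np.cos(1.19)+.046*np.sin(1.19))+ez*(.228*np.sin(1.19)+.046*np.cos(1.19)))
```

```text
1.13 [[201.0, 201.0], [248.0, 312.0], [160.0, 341.0], [351.0, 527.0]]
1.16 [[213.0, 200.0], [258.0, 311.0], [169.0, 338.0], [352.0, 529.0]]
1.19 [[225.0, 198.0], [267.0, 311.0], [178.0, 335.0], [353.0, 531.0]]
1.22 [[237.0, 197.0], [277.0, 311.0], [186.0, 333.0], [353.0, 533.0]]
1.25 [[248.0, 196.0], [287.0, 311.0], [195.0, 331.0], [354.0, 535.0]]
[0, 1, 3] 0 [1.2661 0.     0.    ] 7.61
[0, 1, 3] 1 [1.2563 0.002  0.0025] 7.49
[0, 1] 0 [1.2677 0.     0.    ] 7.51
[0, 1] 1 [0.8063 0.0937 0.0295] 3.89
[0] 0 [1.192 0.    0.   ] 2.81
[0] 1 [1.15 0.   0.  ] 0.0
[1] 0 [1.3861 0.     0.    ] 0.82
[1] 1 [1.15 0.   0.  ] 0.0
predicted bar [ 0.63454657 -0.13070828  0.30376448]
```

The rear point was a shadow, so I dropped it. The lid's real front-top corner at (268,305) gives 1.193 rad, the bar elbow gives 1.188 and the arm's position gives 1.189. The lid is at its balance angle of 1.19, the handle is held and steady, and the tin stands on the mat. Handing in.

```bash
python3 ang.py; python3 -c "
from bench import robot
print(robot.close_job())"
```

```text
lid 1.188667499612549 r 0.23667436794932176 side -0.0008945492339126823 [-3.5  0.5  9. ] 0.11300000500731343
the job is handed in; nothing more can be done
None
```

Job handed in at about 20 s: the tin stands upright on the cork mat and the gripper holds the lid by its handle at about 1.19 rad, its balance point; the tape roll and screwdriver were never approached, and no verdict came back on hand-in.

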